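# Clamp a railing picket in the jig and hold it down

### The job

Slide the spear-headed picket along the clamping jig until its square tail is fully home against the end stop, while the palm plunger is still up. Then press the plunger down so that its rubber foot bears on the picket and the foot's spring is squeezed about halfway (7 mm of its 14 mm give, never bottomed), and finish while still holding it there: the program ends with the robot pressing. Leave the three loose ornaments beside the jig where they are.

Things in the scene. Friction and masses are not known exactly. Their poses are not given: they have to be found in the camera images.
- jig: Fixed steel clamping jig on the bench. Origin on the table top (z=0); x is the direction in which the picket slides home, z up. Base plate x -145..125, y -85..65 mm, 12 mm thick. A bed rail 16 mm wide runs along y=0 from x=-145 to 120 mm, top 30 mm above the table; the picket lies on it.
- mouth (a point): Start of the guide channel (jig x=-60, y=0, z=30 mm, on the rail's top). From here to the stop two cheeks 12 mm thick, tops 42 mm above the table, 24 mm apart, stand either side of the picket. Before it (smaller x) the rail is open at both sides, so the picket can be gripped there down to 15 mm above the table. Rubbing here can resist the slide by several newtons.
- stop (a point): Middle of the face of the end stop that closes the channel (jig x=85, y=0, z=39 mm), where the centre of the picket's tail ends up. The stop block is 60 mm wide, its top 57 mm above the table.
- arm (a point): Point on the plunger axis at the top of the fixed arm that carries it (jig x=30, y=0, z=146 mm). The arm is a box over the channel, jig x 8..52, y -68..27, z 116..146 mm, on a column at y=-55 mm.
- picket: Loose dark steel railing picket, about 0.65 kg, lying on the bed rail between the cheeks, at first 25 to 60 mm short of the stop. Square shank 240 x 18 x 18 mm along its x axis, then a round spear head (30 mm at most) from x=-120 to -192 mm. Origin: middle of the shank's underside. The plain tail at +x goes to the stop; pinch the shank from above across its 18 mm width near x=-80 mm.
- tail (a point): Centre of the picket's square tail end face (picket x=120, z=9 mm).
- palm_top (a point): Centre of the flat top (to 22 mm radius) of the black round palm knob on the plunger, 52 mm across, 15 mm thick; 215 mm above the table with the plunger up; z up. Press it straight down.
- plunger (a joint): Downward travel of the plunger, 0 (up) to 0.042 m. A return spring pushes it up: 3 N at the top plus 0.15 N per mm. The foot meets an 18 mm high picket lying on the bed at 0.025 m of travel; each mm beyond squeezes the foot spring 1 mm. 0.032 m is the aim.
- foot (a joint): How far the foot is squeezed up into the plunger against its spring, 0 (free) to 0.014 m (bottomed). The spring takes 3 N to start plus 0.5 N per mm. The palm needs about 14 N in all with the foot 7 mm in.
- shoe_face (a point): Middle of the underside of the foot's round black rubber shoe, 22 mm diameter, 12 mm thick, on the plunger axis; 73 mm above the table with the plunger up.
- post_cap: Loose stepped steel post cap, 56 mm square, 50 mm high; bystander. Origin: centre of underside.
- ball_finial: Loose turned ball finial, 52 mm diameter, 70 mm high; bystander. Origin: centre of underside.
- rosette: Loose aluminium rosette lying flat, 98 mm across, 23 mm high; bystander. Origin: centre of underside.

How it is judged:
By the outcome, as a careful person would: the job done as asked, in the order asked, and still so for the second after the job is handed in, while the arm keeps its last pose, push and grip.
It also fails if it takes over 51 s, if anything falls off the work surface, if the arm or the gripper's body presses on something with over 40 N, if the wrist force passes 120 N, or if a joint passes its speed limit or range.

### The arm

A 6-joint arm with a two-finger parallel gripper is mounted at the origin on the work surface. World frame = base frame: x ahead of the robot, y to its left, z up, the work surface at z = 0. Lengths are in m, angles in rad, forces in N, time in s.
With the tool pointing down it reaches from about 0.35 to 0.85 m from the base axis. Payload 8.1 kg.
Tool frame: the origin (TCP) lies at the very end of the fingers, on their centre line; the grasp point (between the pads) lies 19 mm behind it; z points along the fingers, y is the line along which they close (so a half turn about z gives the same grasp; the last joint's range is limited). The gripper opens to 93 mm and grips with 3 to 60 N. Pads are 15 mm wide; open, the fingers measure 128 mm over their backs; the gripper's body (75 mm by 188 mm) begins 65 mm behind the grasp point.
Start: joints at [1.172, 0.13, 1.488, -0, 1.523, -0.085], TCP at [0.185, 0.571, 0.219] pointing down, gripper open.
Joint ranges: [-2.96, 2.96], [-0.89, 2.26], [0.02, 2.5], [-1.34, 4.48], [0, 2.73], [-2.66, 2.66]. Speed limits (rad/s): [2.39, 2.39, 2.79, 3.14, 3.14, 3.14].

### API

Orientations are given as a rotation vector (axis times angle).
In Python, from plant import monitor, eyes, ticket gives the robot as it stands.
- The arm moves only by the tool arm_command, never from a script. Its argument "deltas" is a list that holds one entry, the list of rows, each a list of 6 numbers: the shift along the world's x, y, z in cm, then the turn, a rotation vector about the world's x, y, z in degrees. In form: [[[tx, ty, tz, rx, ry, rz], ...]]. A call has 1 to 12 rows; each row shifts and turns the commanded pose from where the row before left it; what a row does not reach is not made up. A row lasts 1/12 s, in which the tool goes at most 41.7 mm and 7.16 degrees, less where a joint would pass 70% of its speed; a pose out of reach is approached as far as the arm can. A call is refused whole if a number of a shift passes 4.17 or a number of a turn 7.16, either way. A call with a gripper value outside its range is refused whole. "gripper" is the opening, from -1 (shut) to 1 (fully open), set as the call begins (left out, the last holds). The fingers move at their own pace and stop on an object; "squeeze" is the grip in N (left out, the last holds). Time passes only in rows, so rows that do not move let the fingers close. It gives the time, the measured TCP pose, the force, the opening and the grip force at its end, in the units of the state.
- monitor.read_state(): the state, without advancing time (a new reading comes with each control period).
- eyes.read_camera(name): name is "side" or "top"; returns the picture (384x512x3 uint8, blue, green, red); there is no depth.
- eyes.camera_model(name): a dict with "fx", "fy", "cx", "cy" (pixels), "rvec" (rotation vector, rad) and "tvec" (3), from world to camera coordinates, as OpenCV has them. Camera axes: x right, y down, z forward; pixel columns grow to the right and rows downward; lengths in m; the calibration is good to about 2 mm. A picture is of the moment at which its call begins. camera_model takes no time and is no camera call.
- ticket.close_job(): hands the job in; it is judged then, once.
The state is a dict: "t": time; "q": joint angles; "dq": joint speeds; "joint_torque": joint torques, N m; "tool_pos": TCP position; "orientation": TCP orientation; "force": force on the tool from outside, world axes, zero at the start; "wrist_torque": the same for the moment, N m; "opening": finger opening in m; "gripper_force": force on a finger pad.
Only numpy, scipy, OpenCV 4.12 (cv2) and the standard library are available. Lean on these libraries where they do the work, as an engineer would, in place of code of your own. Each camera call takes 0.05 s, during which the arm holds its last target. There are 200 camera calls.

## Working session

There is one attempt and no reset: what is moved stays moved. The work goes in short steps, Python scripts to look and compute and a tool call to move; the robot and the scene stay as the last step left them, time stands still between calls to the robot, and variables do not carry over. Pictures are saved under pics/ and viewed, at most 10 in all, crops included, and the job is handed in when it is done.

Besides the shell and the picture viewer there is one more tool, called after "Emit:" by a JSON object that holds its "op" and its "data". arm_command: Moves the arm, as the interface text tells. Its arguments: {"type":"object","properties":{"deltas":{"type":"array"},"gripper":{"type":"number"},"squeeze":{"type":"number"}},"required":["deltas"]}

```bash
mkdir -p pics; ls; python3 - <<'E'
from plant import monitor, eyes
import cv2
for n in("top","side"):
    cv2.imwrite(f"pics/{n}0.png",cv2.resize(eyes.read_camera(n),(800,600),interpolation=cv2.INTER_CUBIC)); print(eyes.camera_model(n))
print(monitor.read_state())
E
```

```text
pics
{'fx': 359.36714243533413, 'fy': 359.36714243533413, 'cx': 251.525795105122, 'cy': 190.4642949557443, 'rvec': array([ 2.17550319, -2.15746813,  0.12443445]), 'tvec': array([0.11069618, 0.65073943, 0.79014022])}
{'fx': 450.0788578271651, 'fy': 450.0788578271651, 'cx': 263.4639693086813, 'cy': 190.55237475222995, 'rvec': array([ 0.40634425, -2.71535563,  1.2600647 ]), 'tvec': array([0.6383884 , 0.13588822, 0.88506779])}
{'t': 0.1, 'q': array([ 1.17159600e+00,  1.31085117e-01,  1.48915127e+00,  4.90399054e-06,
        1.52301690e+00, -8.53909743e-02]), 'dq': array([ 0.00208756, -0.00063552, -0.00211593, -0.00159809, -0.00170628,
        0.00025355]), 'joint_torque': array([ 1.24319897e-03, -5.61342573e+01, -4.93093121e+01,  7.70628196e-02,
        2.92175211e-02, -7.92638275e-05]), 'tool_pos': array([0.18498274, 0.57023474, 0.21770317]), 'orientation': array([-4.90847687e-01, -3.10260107e+00,  2.53014975e-03]), 'force': array([ 0.60419488,  0.56864986, -0.84269161]), 'wrist_torque': array([-0.01834248,  0.03979268,  0.01813299]), 'gripper_force': 0.0, 'opening': 0.092951090378773}
```

View pics/top0.png

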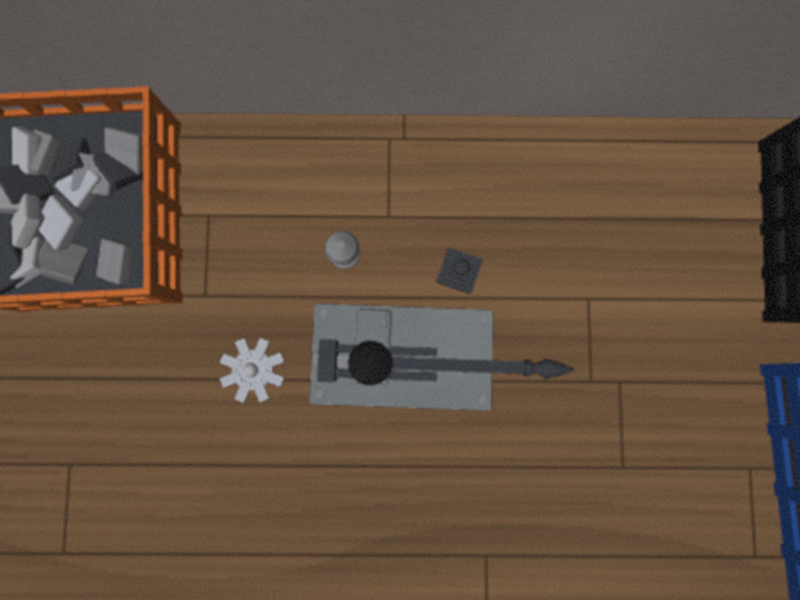

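View pics/side0.png

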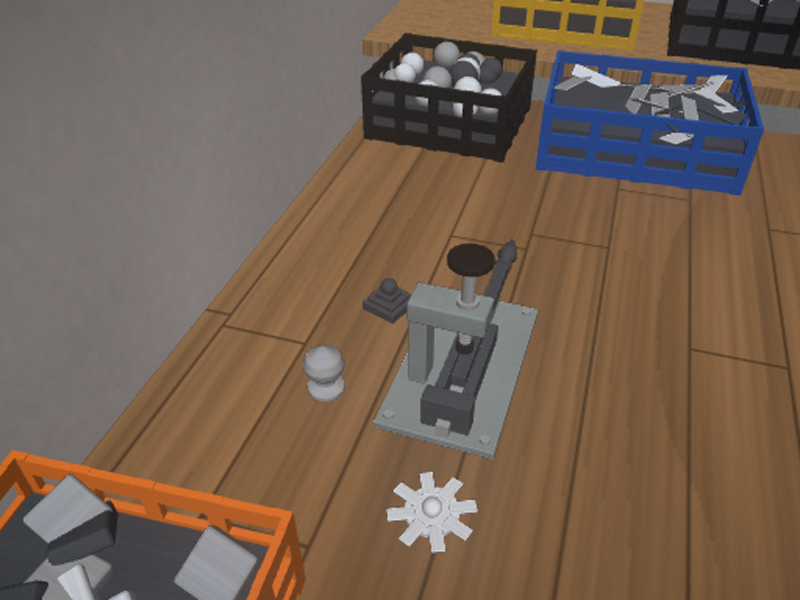

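The top view shows the plate corners at (316,304), (493,310), (490,410) and (310,403), the knob at (370,362), the spear tip at (574,369), and the shank/head junction at about (527,367). The side view shows plate corners at (375,422), (492,456) and (537,310), and the knob at (471,259). Next I fit the jig pose to these.

```bash
cat > h.py <<'E'
from plant import monitor, eyes
import numpy as np, cv2
from scipy.optimize import least_squares
M={n:eyes.camera_model(n) for n in("top","side")}
def proj(n,P):
    m=M[n];K=np.array([[m["fx"],0,m["cx"]],[0,m["fy"],m["cy"]],[0,0,1]])
    return cv2.projectPoints(np.array(P,float).reshape(-1,1,3),m["rvec"],m["tvec"],K,None)[0].reshape(-1,2)
def ray(n,uv,z):
    m=M[n];R=cv2.Rodrigues(m["rvec"])[0];c=-R.T@m["tvec"]
    d=R.T@np.array([(uv[0]-m["cx"])/m["fx"],(uv[1]-m["cy"])/m["fy"],1]);return c+d*(z-c[2])/d[2]
def jw(p,P):
    P=np.array(P,float).reshape(-1,3)/1e3;c,s=np.cos(p[2]),np.sin(p[2])
    return np.c_[p[0]+c*P[:,0]-s*P[:,1],p[1]+s*P[:,0]+c*P[:,1],P[:,2]]
S=1.5625
def px(u): return (np.array(u,float)+.5)/S-.5
E
python3 - <<'E'
from h import *
O=[("top",(125,-85,12),(316,304)),("top",(-145,-85,12),(493,310)),("top",(-145,65,12),(490,410)),("top",(125,65,12),(310,403)),("top",(30,0,215),(370,362)),
("side",(125,-85,12),(375,422)),("side",(125,65,12),(492,456)),("side",(-145,65,12),(537,310)),("side",(30,0,215),(471,259))]
def f(p): return np.concatenate([proj(n,jw(p,P))[0]-px(u) for n,P,u in O])
a=ray("top",px((316,304)),.012);b=ray("top",px((493,310)),.012);print(a,b)
g=ray("top",px((400,357)),.012);d=a-b
r=least_squares(f,[g[0],g[1],np.arctan2(d[1],d[0])]);p=r.x
print(p,np.degrees(p[2]),r.fun.reshape(-1,2).round(2))
for n,u,z in(("tip",(574,369),.039),("junc",(527,367),.039)):
    w=ray("top",px(u),z);d=w[:2]-p[:2];c,s=np.cos(p[2]),np.sin(p[2]);print(n,w,"jig",d[0]*c+d[1]*s,-d[0]*s+d[1]*c)
print("knob",jw(p,(30,0,215)))
for u,z in(((342,247),.05),((459,270),.025),((251,370),.01)):print(ray("top",px(u),z))
E
```

```text
[0.64213012 0.23269286 0.012     ] [ 0.63530155 -0.03478535  0.012     ]
[0.5557852  0.1135041  1.53907849] 88.18270171655647 [[-1.27 -1.1 ]
 [-0.29 -0.36]
 [ 0.32  0.13]
 [-1.02 -0.05]
 [-0.48 -0.17]
 [-1.32 -0.01]
 [ 1.56 -0.69]
 [ 1.33 -0.56]
 [ 0.37 -2.04]]
tip [ 0.54815402 -0.14616114  0.039     ] jig -0.25977664018129554 -0.0006073017928348154
junc [ 0.55048135 -0.07813937  0.039     ] jig -0.1917152794465584 -0.0007763237040938698
knob [[0.55673657 0.14348901 0.215     ]]
[0.72227547 0.19161234 0.05      ]
[0.69388706 0.01790251 0.025     ]
[0.54243505 0.32769547 0.01      ]
```

```bash
python3 - <<'E'
from h import *
a=eyes.read_camera("top")[185:270,192:382];b=eyes.read_camera("side")[145:300,225:355]
cv2.imwrite("pics/t1.png",cv2.resize(a,None,fx=4,fy=4,interpolation=cv2.INTER_CUBIC))
cv2.imwrite("pics/s1.png",cv2.resize(b,None,fx=3.8,fy=3.8,interpolation=cv2.INTER_CUBIC))
E
```

```text
(no output)
```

View pics/t1.png

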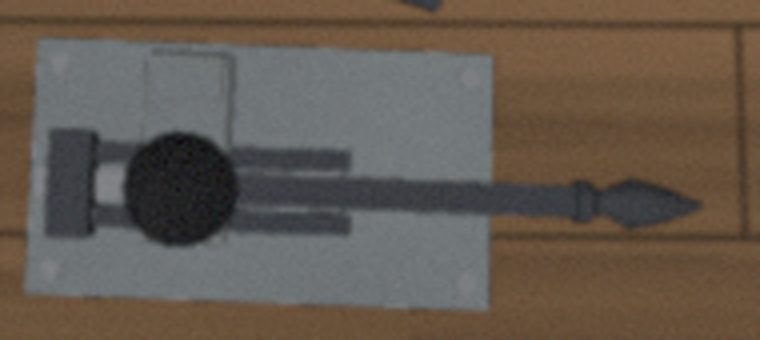

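View pics/s1.png

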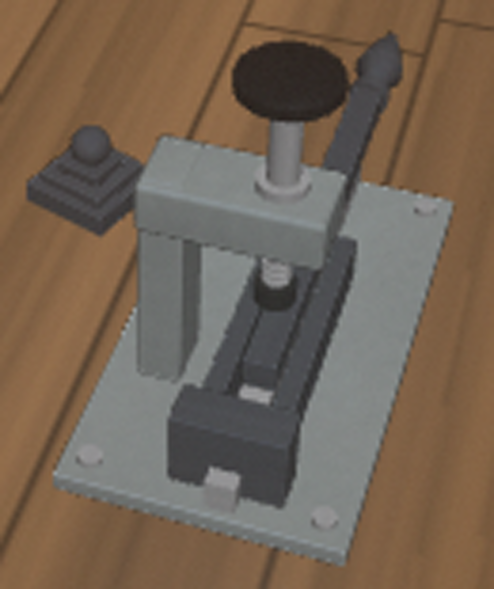

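Top crop: plate corners at (39,38), (492,55), (489,310) and (25,294), knob at (181,189), shank end at (573,199), tip at (702,205). There is a visible gap between the tail and the stop. Side crop: corners at (53,478), (346,551) and (453,202), knob at (291,78), tail end top edge at about (265,378). I refit with these.

```bash
python3 - <<'E'
from h import *
T=lambda u:(np.array(u)+.5)/4-.5+[192,185]
D=lambda u:(np.array(u)+.5)/3.8-.5+[225,145]
O=[("top",(125,-85,12),(39,38)),("top",(-145,-85,12),(492,55)),("top",(-145,65,12),(489,310)),("top",(125,65,12),(25,294)),("top",(30,0,215),(181,189)),
("top",(85,-30,57),(97,130)),("top",(85,30,57),(95,238)),("top",(-60,-24,42),(351,150)),("top",(-60,24,42),(350,236)),
("side",(125,-85,12),(53,478)),("side",(125,65,12),(346,551)),("side",(-145,65,12),(453,202)),("side",(30,0,215),(291,78))]
def f(p): return np.concatenate([proj(n,jw(p,P))[0]+(p[3:5] if n=="top" else p[5:7])-(T(u) if n=="top" else D(u)) for n,P,u in O]+[p[3:]*.7])
r=least_squares(f,[.556,.1135,1.54,0,0,0,0],loss="soft_l1");p=r.x
print(p,np.degrees(p[2]),r.fun[:26].reshape(-1,2).round(2).tolist())
for n,u,z in(("tip",(702,205),.039),("shank end",(573,199),.048),("shank pt",(450,194.5),.048)):
    w=ray("top",T(u)-p[3:5],z);d=w[:2]-p[:2];c,s=np.cos(p[2]),np.sin(p[2]);print(n,w.round(4),"jig",d[0]*c+d[1]*s,-d[0]*s+d[1]*c)
w=ray("side",D((265,378))-p[5:7],.048);d=w[:2]-p[:2];print("tail",d[0]*c+d[1]*s,-d[0]*s+d[1]*c)
print("knob",jw(p,(30,0,215)),"grasp",jw(p,[(-150,0,39),(-115,0,39)]))
E
```

```text
[ 0.55629954  0.11221     1.54424757 -0.01314353  0.53703979 -0.42163232
  0.64360806] 88.47886853855199 [[-0.24, -0.25], [0.78, -0.51], [0.56, 0.22], [0.01, 0.17], [-0.02, -0.2], [-0.7, -0.06], [-1.45, 0.23], [0.45, 0.08], [0.14, 0.03], [-0.3, -0.2], [0.42, 1.31], [0.13, -0.06], [-0.03, -1.44]]
tip [ 0.5496 -0.1461  0.039 ] jig -0.2584029186500671 -0.000153987144553119
shank end [ 0.5524 -0.0711  0.048 ] jig -0.18329787518594445 -0.0010122498003226482
shank pt [ 0.5544 -0.0023  0.048 ] jig -0.11447925709919428 -0.0011313823992985667
tail 0.05973877584545594 0.004606891219669688
knob [[0.55709591 0.14219943 0.215     ]] grasp [[ 0.5523177  -0.03773714  0.039     ]
 [ 0.55324679 -0.00274948  0.039     ]]
```

Emit:
{"op": "arm_command", "data": {"deltas": [[[0, 0, 3.2, 0, 0, -4], [0, 0, 3.2, 0, 0, -4], [0.5, -0.5, 3, 0, 0, -4], [1.8, -2.9, 0, 0, 0, -4], [1.8, -2.9, 0, 0, 0, -4], [1.8, -2.9, 0, 0, 0, -4], [1.8, -2.9, 0, 0, 0, -4], [1.8, -2.9, 0, 0, 0, -4], [1.8, -2.9, 0, 0, 0, -4], [1.8, -2.9, 0, 0, 0, -4], [1.8, -2.9, 0, 0, 0, -4], [1.8, -2.9, 0, 0, 0, -4]]], "gripper": 0, "squeeze": 40}}

```text
t: 1.2
tool_pos: [0.3526, 0.3032, 0.3126]
orientation: [1.715, 2.632, 0.0]
force: [0.4, 0.7, -0.1]
opening: 0.0467
gripper_force: 0.0
```

Emit:
{"op": "arm_command", "data": {"deltas": [[[1.8, -2.9, 0, 0, 0, -3], [1.8, -2.9, 0, 0, 0, -3], [1.8, -2.9, 0, 0, 0, -3], [1.8, -2.9, 0, 0, 0, -3], [1.8, -2.9, 0, 0, 0, -3], [1.8, -2.9, 0, 0, 0, -3], [1.8, -2.9, 0, 0, 0, -3], [1.8, -2.9, 0, 0, 0, -3], [1.8, -2.9, 0, 0, 0, -1.5], [1.8, -2.9, 0, 0, 0, 0], [0, 0, 0, 0, 0, 0], [0, 0, 0, 0, 0, 0]]]}}

```text
t: 2.2
tool_pos: [0.5324, 0.0131, 0.3118]
orientation: [-2.252, -2.188, 0.002]
force: [-0.0, 0.6, -1.2]
opening: 0.0465
gripper_force: 0.0
```

Emit:
{"op": "arm_command", "data": {"deltas": [[[1.0, -2.5, 0, 0, 0, 0], [1.05, -2.4, 0, 0, 0, 0], [0, 0, -3, 0, 0, 0], [0, 0, -3, 0, 0, 0], [0, 0, -3, 0, 0, 0], [0, 0, -3, 0, 0, 0], [0, 0, -3, 0, 0, 0], [0, 0, -3, 0, 0, 0], [0, 0, -3, 0, 0, 0], [0, 0, -2, 0, 0, 0], [0, 0, 0, 0, 0, 0], [0, 0, 0, 0, 0, 0]]]}}

```text
t: 3.2
tool_pos: [0.5514, -0.0331, 0.0819]
orientation: [-2.247, -2.192, 0.002]
force: [0.4, 0.6, 0.8]
opening: 0.0469
gripper_force: 0.0
```

```bash
python3 - <<'E'
from h import *
a=eyes.read_camera("top")[150:300,180:400];b=eyes.read_camera("side")[100:250,225:385]
cv2.imwrite("pics/c2.png",np.hstack([cv2.resize(a,(440,300),interpolation=cv2.INTER_CUBIC),cv2.resize(b,(320,300),interpolation=cv2.INTER_CUBIC)]))
s=monitor.read_state();print(s["tool_pos"],s["force"])
E
```

```text
[ 0.55389038 -0.0338612   0.08473987] [0.21624311 0.07956229 0.90039029]
```

View pics/c2.png

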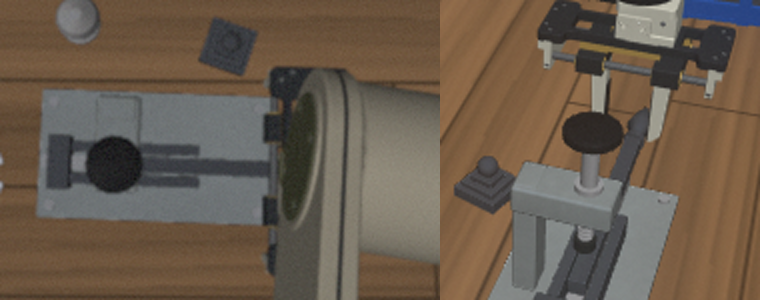

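The open fingers straddle the shank (side view, about (605,85) and (655,115)) and are clear of the post cap. I descend and grip.

Emit:
{"op": "arm_command", "data": {"deltas": [[[0, 0, -2, 0, 0, 0], [0, 0, -2, 0, 0, 0], [0, 0, -1.5, 0, 0, 0], [0, 0, -0.7, 0, 0, 0], [0, 0, 0, 0, 0, 0], [0, 0, 0, 0, 0, 0]]]}}

```text
t: 3.8
tool_pos: [0.5537, -0.0343, 0.0222]
orientation: [2.249, 2.192, 0.002]
force: [-0.1, 0.0, 0.4]
opening: 0.0462
gripper_force: 0.0
```

Emit:
{"op": "arm_command", "data": {"deltas": [[[0, 0, 0, 0, 0, 0], [0, 0, 0, 0, 0, 0], [0, 0, 0, 0, 0, 0], [0, 0, 0, 0, 0, 0], [0, 0, 0, 0, 0, 0], [0, 0, 0, 0, 0, 0], [0, 0, 0, 0, 0, 0], [0, 0, 0, 0, 0, 0]]], "gripper": -1, "squeeze": 40}}

```text
t: 4.47
tool_pos: [0.5519, -0.0344, 0.021]
orientation: [-2.249, -2.192, 0.002]
force: [-6.5, 1.1, 7.6]
opening: 0.0174
gripper_force: 40.0
```

Emit:
{"op": "arm_command", "data": {"deltas": [[[-0.1, 0, 0.05, 0, 0, 0], [0.01, 0.3, 0, 0, 0, 0], [0.01, 0.3, 0, 0, 0, 0], [0.01, 0.3, 0, 0, 0, 0], [0.01, 0.3, 0, 0, 0, 0], [0.01, 0.3, 0, 0, 0, 0], [0.01, 0.3, 0, 0, 0, 0], [0, 0, 0, 0, 0, 0], [0, 0, 0, 0, 0, 0]]]}}

```text
t: 5.22
tool_pos: [0.5522, -0.0154, 0.021]
orientation: [-2.249, -2.192, -0.001]
force: [-0.4, 1.0, -2.5]
opening: 0.0178
gripper_force: 40.0
```

Emit:
{"op": "arm_command", "data": {"deltas": [[[0, 0.2, 0, 0, 0, 0], [0.01, 0.2, 0, 0, 0, 0], [0, 0.2, 0, 0, 0, 0], [0.01, 0.1, 0, 0, 0, 0], [0, 0, 0, 0, 0, 0]]]}}

```text
t: 5.63
tool_pos: [0.5523, -0.009, 0.021]
orientation: [-2.25, -2.192, 0.0]
force: [0.3, 0.4, -3.8]
opening: 0.018
gripper_force: 40.0
```

Emit:
{"op": "arm_command", "data": {"deltas": [[[0, 0.1, 0, 0, 0, 0], [0, 0.1, 0, 0, 0, 0], [0, 0, 0, 0, 0, 0]]]}}

```text
t: 5.88
tool_pos: [0.5524, -0.0071, 0.021]
orientation: [-2.25, -2.192, 0.0]
force: [-0.1, -0.1, -3.7]
opening: 0.0175
gripper_force: 40.0
```

Emit:
{"op": "arm_command", "data": {"deltas": [[[0, 0.1, 0, 0, 0, 0], [0, 0.1, 0, 0, 0, 0], [0, 0, 0, 0, 0, 0]]]}}

```text
t: 6.13
tool_pos: [0.5524, -0.0051, 0.0211]
orientation: [-2.25, -2.193, -0.0]
force: [-0.4, 0.1, -4.5]
opening: 0.0176
gripper_force: 40.0
```

Emit:
{"op": "arm_command", "data": {"deltas": [[[0, 0.1, 0, 0, 0, 0], [0.01, 0.1, 0, 0, 0, 0], [0, 0, 0, 0, 0, 0]]]}}

```text
t: 6.38
tool_pos: [0.5526, -0.0031, 0.0211]
orientation: [-2.25, -2.193, -0.0]
force: [0.2, 0.0, -3.9]
opening: 0.0174
gripper_force: 40.0
```

Emit:
{"op": "arm_command", "data": {"deltas": [[[0, 0.1, 0, 0, 0, 0], [0, 0.1, 0, 0, 0, 0], [0, 0, 0, 0, 0, 0]]]}}

```text
t: 6.63
tool_pos: [0.5526, -0.0028, 0.0212]
orientation: [2.249, 2.191, -0.003]
force: [0.2, -8.7, -4.1]
opening: 0.018
gripper_force: 40.0
```

```bash
python3 - <<'E'
from h import *
a=eyes.read_camera("top")[185:270,180:400];b=eyes.read_camera("side")[190:300,225:355]
cv2.imwrite("pics/c3.png",np.hstack([cv2.resize(b,(600,508),interpolation=cv2.INTER_CUBIC)]))
E
```

```text
(no output)
```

View pics/c3.png

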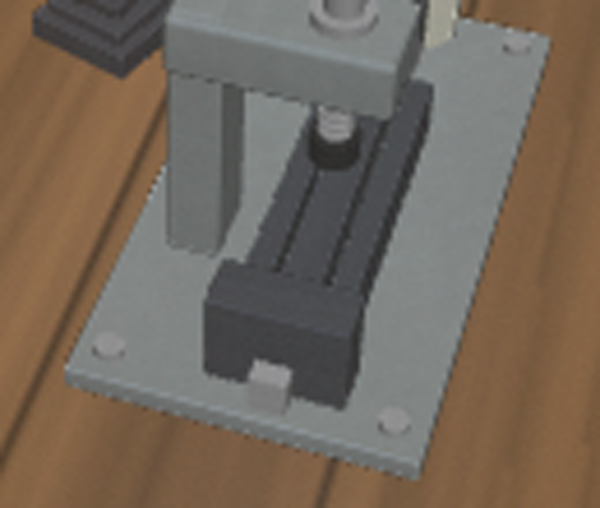

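The tail has reached the stop block: at about (300,285) no bright rail gap is left. Contact force is 8.7 N. I push slightly more to make sure it is seated.

Emit:
{"op": "arm_command", "data": {"deltas": [[[0, 0.1, 0, 0, 0, 0], [0, 0.1, 0, 0, 0, 0], [0, 0, 0, 0, 0, 0], [0, 0, 0, 0, 0, 0]]]}}

```text
t: 7.07
tool_pos: [0.5527, -0.0027, 0.0214]
orientation: [2.248, 2.189, -0.005]
force: [-2.2, -17.3, -4.0]
opening: 0.0179
gripper_force: 40.0
```

Emit:
{"op": "arm_command", "data": {"deltas": [[[0, -0.2, 0, 0, 0, 0], [0, 0, 0, 0, 0, 0]]]}}

```text
t: 7.23
tool_pos: [0.5526, -0.0028, 0.0212]
orientation: [2.25, 2.191, -0.002]
force: [-0.9, -8.4, -4.3]
opening: 0.0177
gripper_force: 40.0
```

Emit:
{"op": "arm_command", "data": {"deltas": [[[0, 0, 0, 0, 0, 0], [0, 0, 0, 0, 0, 0], [0, 0, 0, 0, 0, 0], [0, 0, 0, 0, 0, 0], [0, 0, 0, 0, 0, 0], [0, 0, 1, 0, 0, 0], [0, 0, 2, 0, 0, 0], [0, 0, 3, 0, 0, 0], [0, 0, 3, 0, 0, 0], [0, 0, 3, 0, 0, 0], [0, 0, 3, 0, 0, 0], [0, 0, 3, 0, 0, 0]]], "gripper": 0}}

```text
t: 8.23
tool_pos: [0.5524, -0.0011, 0.2036]
orientation: [2.249, 2.192, 0.001]
force: [0.9, 0.3, -0.7]
opening: 0.0464
gripper_force: 0.0
```

Emit:
{"op": "arm_command", "data": {"deltas": [[[0, 0, 3, 0, 0, 0], [0, 0, 3, 0, 0, 0], [0, 0, 1.5, 0, 0, 0], [0, 0, 0, 0, 0, 0], [0, 0, 0, 0, 0, 0]]], "gripper": -1}}

```text
t: 8.65
tool_pos: [0.5532, -0.0012, 0.2777]
orientation: [2.248, 2.191, 0.003]
force: [-0.5, 0.1, -0.5]
opening: 0.0177
gripper_force: 0.0
```

Emit:
{"op": "arm_command", "data": {"deltas": [[[0.1, 2.9, 0, 0, 0, 0], [0.1, 2.9, 0, 0, 0, 0], [0.1, 2.9, 0, 0, 0, 0], [0.1, 2.9, 0, 0, 0, 0], [0, 2.7, 0, 0, 0, 0], [0, 0, -1.5, 0, 0, 0], [0, 0, -1.5, 0, 0, 0], [0, 0, -1, 0, 0, 0], [0, 0, 0, 0, 0, 0], [0, 0, 0, 0, 0, 0], [0, 0, 0, 0, 0, 0]]]}}

```text
t: 9.57
tool_pos: [0.5566, 0.1414, 0.2364]
orientation: [-2.251, -2.192, 0.0]
force: [0.5, -0.1, 0.5]
opening: 0.0001
gripper_force: 0.0
```

```bash
python3 - <<'E'
from h import *
b=eyes.read_camera("side")[110:300,225:385]
cv2.imwrite("pics/c4.png",cv2.resize(b,None,fx=3.1,fy=3.1,interpolation=cv2.INTER_CUBIC))
s=monitor.read_state();print(s["tool_pos"],s["force"])
E
```

```text
[0.55695576 0.1414077  0.23689214] [-0.2379928  -0.63043698  0.2685964 ]
```

View pics/c4.png

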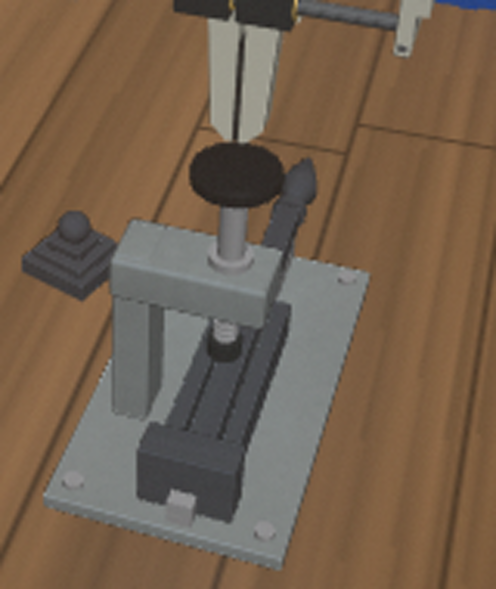

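The fingertips are centred over the knob (237,140 over 237,172) and the picket is still home. Now I press.

Emit:
{"op": "arm_command", "data": {"deltas": [[[0, 0, -1, 0, 0, 0], [0, 0, -0.7, 0, 0, 0], [0, 0, -0.3, 0, 0, 0], [0, 0, -0.3, 0, 0, 0], [0, 0, -0.3, 0, 0, 0], [0, 0, -0.3, 0, 0, 0], [0, 0, 0, 0, 0, 0], [0, 0, 0, 0, 0, 0]]]}}

```text
t: 10.28
tool_pos: [0.5565, 0.1417, 0.2071]
orientation: [-2.25, -2.193, 0.0]
force: [-0.6, -1.3, 1.1]
opening: 0.0004
gripper_force: 0.8
```

Emit:
{"op": "arm_command", "data": {"deltas": [[[0, 0, -0.3, 0, 0, 0], [0, 0, -0.3, 0, 0, 0], [0, 0, -0.3, 0, 0, 0], [0, 0, 0, 0, 0, 0], [0, 0, 0, 0, 0, 0]]]}}

```text
t: 10.7
tool_pos: [0.5569, 0.1418, 0.1981]
orientation: [2.25, 2.192, 0.001]
force: [0.8, -0.5, 2.3]
opening: 0.0008
gripper_force: 1.5
```

```bash
python3 - <<'E'
from h import *
b=eyes.read_camera("side")[110:300,225:385]
cv2.imwrite("pics/c5.png",cv2.resize(b,None,fx=3.1,fy=3.1,interpolation=cv2.INTER_CUBIC))
for i in range(4):
    eyes.read_camera("top");s=monitor.read_state();print(s["tool_pos"],s["force"],s["wrist_torque"],s["opening"],s["gripper_force"])
E
```

```text
[0.55686425 0.14178941 0.19839429] [0.07978781 0.25267227 3.40493763] [-0.07995061 -0.06320254  0.00201393] 0.000436052068672394 1.490644491277635
[0.55685625 0.14176277 0.19843   ] [0.68947416 0.35558654 3.59850615] [-0.05172188 -0.14439484  0.06854643] 0.0005157176388476515 1.4888800168409944
[0.55687731 0.14177712 0.19844616] [1.20320875 0.55768963 3.48603158] [-0.05781038 -0.15764783  0.00999727] 0.0005808055677271486 1.5704167261719704
[0.55684778 0.14176017 0.19841386] [0.15314008 0.6869485  1.93125294] [-0.00784615 -0.15658906  0.0240576 ] 0.0005098323449269928 1.6381355747580528
```

View pics/c5.png

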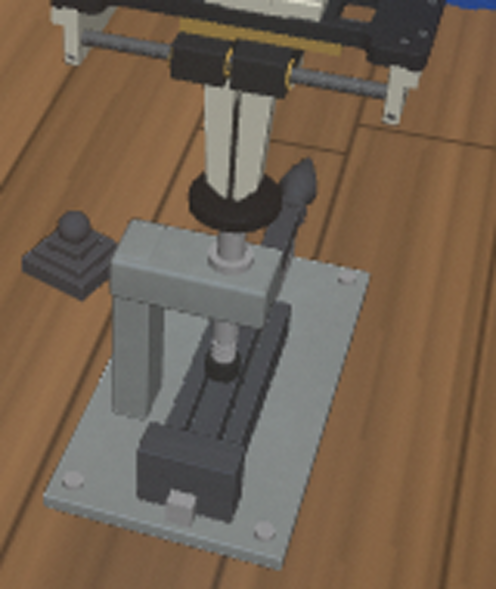

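The plunger is coming down (shoe now at about (222,368)) with the fingertips centred on the knob. I continue in small steps and watch for the 3 N step when the foot makes contact.

Emit:
{"op": "arm_command", "data": {"deltas": [[[0, 0, -0.3, 0, 0, 0], [0, 0, -0.2, 0, 0, 0], [0, 0, 0, 0, 0, 0], [0, 0, 0, 0, 0, 0]]]}}

```text
t: 11.28
tool_pos: [0.5568, 0.1418, 0.1931]
orientation: [2.25, 2.192, 0.001]
force: [2.7, 0.6, 4.3]
opening: 0.0002
gripper_force: 1.9
```

```bash
cat > f.py <<'E'
from plant import monitor, eyes
import numpy as np
r=[]
for i in range(8):
    eyes.read_camera("top");s=monitor.read_state();r.append([s["tool_pos"][2]*1e3,s["force"][2],s["joint_torque"][1],s["joint_torque"][2],s["gripper_force"]])
print(s["t"],np.mean(r,0).round(2),np.std(r,0).round(2))
E
python3 f.py
```

```text
11.6833 [193.31   3.63 -50.04 -45.24   1.92] [0.04 0.55 0.06 0.16 0.05]
```

Emit:
{"op": "arm_command", "data": {"deltas": [[[0, 0, -0.2, 0, 0, 0], [0, 0, 0, 0, 0, 0], [0, 0, 0, 0, 0, 0]]]}}

```text
t: 11.93
tool_pos: [0.5567, 0.1417, 0.191]
orientation: [2.25, 2.193, 0.0]
force: [4.6, 1.0, 4.0]
opening: 0.0007
gripper_force: 2.0
```

```bash
python3 f.py
```

```text
12.3333 [191.17   4.23 -49.84 -44.75   2.05] [0.03 0.51 0.02 0.02 0.02]
```

Emit:
{"op": "arm_command", "data": {"deltas": [[[0, 0, -0.2, 0, 0, 0], [0, 0, 0, 0, 0, 0], [0, 0, 0, 0, 0, 0]]]}}

```text
t: 12.58
tool_pos: [0.5567, 0.1417, 0.1897]
orientation: [2.25, 2.192, 0.0]
force: [1.4, -0.1, 8.6]
opening: 0.0004
gripper_force: 4.1
```

```bash
python3 f.py
```

```text
12.9833 [189.8    8.48 -47.82 -43.59   4.05] [0.02 0.27 0.04 0.03 0.  ]
```

Emit:
{"op": "arm_command", "data": {"deltas": [[[0, 0, -0.2, 0, 0, 0], [0, 0, -0.2, 0, 0, 0], [0, 0, -0.2, 0, 0, 0], [0, 0, 0, 0, 0, 0], [0, 0, 0, 0, 0, 0], [0, 0, 0, 0, 0, 0]]]}}

```text
t: 13.48
tool_pos: [0.5567, 0.1418, 0.1844]
orientation: [2.25, 2.192, 0.001]
force: [-0.4, -0.4, 11.6]
opening: 0.0007
gripper_force: 5.8
```

```bash
python3 f.py
```

```text
13.8833 [184.39  11.72 -46.15 -42.59   5.8 ] [0.02 0.32 0.01 0.01 0.  ]
```

Emit:
{"op": "arm_command", "data": {"deltas": [[[0, 0, -0.12, 0, 0, 0], [0, 0, 0, 0, 0, 0], [0, 0, 0, 0, 0, 0], [0, 0, 0, 0, 0, 0], [0, 0, 0, 0, 0, 0], [0, 0, 0, 0, 0, 0]]]}}

```text
t: 14.38
tool_pos: [0.5567, 0.1417, 0.1833]
orientation: [2.249, 2.192, 0.001]
force: [-1.6, -0.5, 11.7]
opening: 0.0005
gripper_force: 6.1
```

```bash
python3 - <<'E'
exec(open("f.py").read())
import cv2
b=eyes.read_camera("side")[110:300,225:385]
cv2.imwrite("pics/c6.png",cv2.resize(b,None,fx=3.1,fy=3.1,interpolation=cv2.INTER_CUBIC))
E
```

```text
14.7833 [183.32  12.4  -45.82 -42.4    6.15] [0.01 0.49 0.   0.   0.  ]
```

View pics/c6.png

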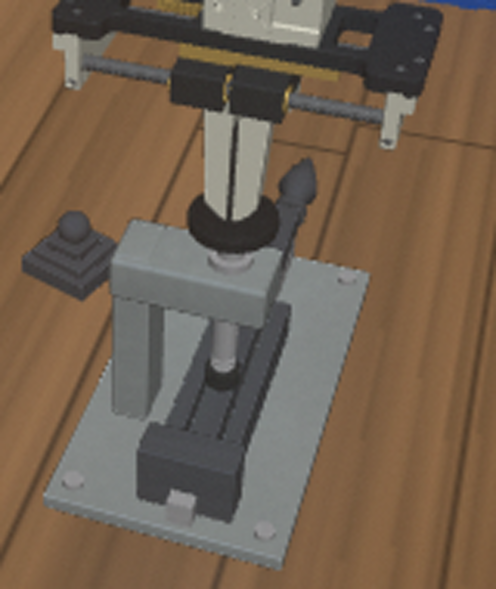

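The foot rests on the picket, the tail is against the stop, and the TCP is at z = 183.3 mm, so the foot is squeezed about 7 mm. I hand it in.

```bash
python3 -c "
from plant import ticket
print(ticket.close_job())"
```

```text
the job is handed in; nothing more can be done
None
```

The job is handed in with the robot still pressing: the picket is home against the stop, the plunger is holding the foot about 7 mm in (my estimate from tool height and force), and I did not touch the three ornaments.

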